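# Level the letter-scale stand

### The job

The letter scale goes back on the small grey stand, which hangs low at its screw foot. Lay the red spirit level flat on the middle of the deck, lengthwise towards the screw foot, let go of it, and turn the black knob until the bubble stands between the two lines. Then press the middle of the level down onto the deck with about 10 N (5 to 25 N), bubble still between the lines, and finish while still pressing; leave everything else on the desk where it is.

Things in the scene. Friction and masses are not known exactly. Their poses are not given: they have to be found in the camera images.
- level: red spirit level, black end caps, bar 150 long (x) x 24 wide (y) x 42 high (z), 0.22 kg; origin at centre of underside. Starts on the desk left of the stand. Lower 26 mm solid, sides flat: grip across the 24 mm at mid-length. Yellow-green vial along x in a 14 mm slot in the top; the frame beside the slot is 42 mm high, so closed fingertips pressed on the middle bear on the frame, not the vial
- bubble (a joint): position in m of the pale bubble (12 mm long) along the level's own +x axis, 0 = centred, +-0.0135 at the vial's ends; it lies between the two black lines while within +-0.0025. The bubble runs to the higher end, 0.9 mm for each 0.001 rad of slope, and takes 1 to 2 s to settle
- deck: deck of the grey stand, a plate 200 long (x) x 180 wide (y) with a black mat, top face about 60 mm above the desk; it rocks about its two fixed feet. Origin on the desk midway between the fixed feet, 80 mm behind the deck's middle; x points towards the screw foot, z up (0.01 rad off the plate's own: read slopes from deck_mid). The stand cannot slide
- deck_mid (a point): middle of the deck's top face, about 60 mm above the desk; x along the deck towards the screw foot, z square to its top face
- knob (a point): on the upright axis of the screw foot's round black ribbed knob, half way up it: 98 mm above the desk, 128 mm from deck_mid along the deck's x. The knob is 40 in diameter, 28 high (84 to 112 mm above the desk); it spins and does not rise. The bracket under it ends 57 mm, a brass bush 63 mm above the desk. Room for fingers all round
- foot (a joint): knob angle in rad from an arbitrary mark, range -1.0 to 4.5, growing when turned clockwise seen from above, which lifts the deck's screw-foot end: 0.0061 rad of slope or 5.5 mm of bubble travel per rad. Light friction (0.06 N m); stays where it is left, also under load. 1.2 to 2.4 rad from the start are needed, so it may take two grasps
- letter_scale: white letter scale with a steel pan, 155 x 140 x 40, fixed, at the right front of the desk; not handled
- stapler: black stapler, 36 x 145 x 57, left front corner; bystander
- mug: dark blue mug, 85 x 118 x 96, at the left towards the back; bystander
- tape: black tape dispenser, 50 x 134 x 64, back of the desk; bystander
- dish: dark dish with paper clips, 97 across, 24 high, right of the stand beside the lamp; bystander
- notes: yellow pad of notes, 77 x 77 x 17, right front; bystander

How it is judged:
On the way, in this order (a step that is already met when the one before it is completed fails the run):
1. the level lies flat on the middle of the deck, lengthwise, and is let go while the stand is still out of level (contact force between the fingers and level below 0.2 N and contact force between level and deck above 1 N and angle between the x axis of level and the x axis of deck_mid, either way round below 0.26 rad and angle between the z axis of level and the z axis of deck_mid, either way round below 0.02 rad and horizontal distance between level and deck_mid below 0.03 m), for 0.2 s.
2. the knob has been turned until the deck is level and the bubble stands between the lines, with the level on the deck (angle between deck_mid's own z axis and vertical below 0.004 rad and value of joint bubble between -0.0025 and 0.0025 m and contact force between level and deck above 1 N), for 0.3 s.
At the end, for the whole second after the job is handed in: Still pressing through the last second: the level bears on the deck with 6 to 32 N (own weight 2.2 N), flat, at rest, within 35 mm of the deck's middle and 15 degrees of its length; bubble within 2.5 mm of centre (between the lines); deck within 0.004 rad of level (contact force between level and deck between 6 and 32 N and contact force between the fingers and level above 3 N and value of joint bubble between -0.0025 and 0.0025 m and angle between deck_mid's own z axis and vertical below 0.004 rad and angle between the x axis of level and the x axis of deck_mid, either way round below 0.26 rad and angle between the z axis of level and the z axis of deck_mid, either way round below 0.02 rad and horizontal distance between level and deck_mid below 0.035 m and linear speed of level below 0.01 m/s); the arm keeps its last pose, push and grip.
It fails at once if a bystander is pushed more than 3 cm from its place (distance of any of stapler, mug, tape, dish, notes from where it was at the start of the episode above 0.03 m).
It also fails if it takes over 72 s, if anything falls off the work surface, if the arm or the gripper's body presses on something with over 40 N, if the wrist force passes 120 N, or if a joint passes its speed limit or range.

### The arm

A 6-joint arm with a two-finger parallel gripper is mounted at the origin on a cart in front of the work surface, level with it; the furniture and walls round the work are solid. World frame = base frame: x ahead of the robot, y to its left, z up, the work surface at z = 0. Lengths are in m, angles in rad, forces in N, time in s.
With the tool pointing down it reaches from about 0.375 to 0.9 m from the base axis. Payload 3.1 kg.
Tool frame: the origin (TCP) lies on the centre line of the jaws, within the pads' length; the fingertips stand 11 mm ahead of it and the grasp point (between the pads) lies 8 mm behind it; x points along the fingers, y is the direction in which the jaws open and shut, and the axes are right-handed (so a half turn about x gives the same grasp; the last joint's range is limited). The gripper opens to 87 mm and grips with 3 to 60 N. Pads are 19 mm wide; open, the fingers measure 117 mm over their backs; the gripper's body (75 mm by 190 mm) begins 51 mm behind the grasp point.
Start: joints at [-0.178, 0.527, 1.433, -0, 1.181, -0.178], TCP at [0.625, 0, 0.234] pointing down, gripper open.
Joint ranges: [-3.08, 3.08], [-0.75, 2.2], [0.22, 2.44], [-1.43, 4.57], [0, 2.65], [-2.85, 2.85]. Speed limits (rad/s): [2.79, 2.79, 3.14, 3.14, 3.14, 3.14].

### API

Orientations are given as a unit quaternion [x, y, z, w].
In Python, from rig import robot, camera, camera_info gives the robot as it stands.
- The arm moves only by the shell command python3 -m inch 'ROWS' [FORCE]. ROWS is JSON, a list that holds one entry, the list of rows, each a list of 5 numbers: the shift along the tool's x, y, z in cm, then the turn about the tool's x in rad, then the opening, from 0 (shut) to 1 (fully open). A call has 1 to 8 rows; each row shifts and turns the pose as measured when the row begins, along the tool's axes as they then stand; what a row does not reach is not made up. A row lasts 1/12 s, in which the tool goes at most 41.7 mm and 7.16 degrees, less where a joint would pass 70% of its speed; a pose out of reach is approached as far as the arm can. A call with a gripper value outside its range is refused whole. The fingers move at their own pace and stop on an object; FORCE is the grip in N (left out, the last holds). Time passes only in rows, so rows that do not move let the fingers close. It gives the time, the measured TCP pose, the force and the opening at its end, in the units of the state.
- robot.get_obs(): the state, without advancing time (a new reading comes with each control period).
- camera(name): name is "scene" or "side" or "wrist"; returns the picture (384x512x3 uint8, red, green, blue); there is no depth.
- camera_info(name): a dict with "camera_matrix" (3x3 intrinsics, pixels), "rvec" (rotation vector, rad) and "tvec" (3), from world to camera coordinates, as OpenCV has them. Camera axes: x right, y down, z forward; pixel columns grow to the right and rows downward; lengths in m; the calibration is good to about 2 mm. A picture is of the moment at which its call begins: read the wrist's pose just before it. camera_info takes no time and is no camera call; for the wrist camera it gives the pose at the moment of the call.
- robot.hand_in(): hands the job in, once; it reports no verdict.
The state is a dict: "time": time; "q": joint angles; "joint_velocities": joint speeds; "joint_torque": joint torques, N m; "position": TCP position; "tool_rot": TCP orientation; "ft_force": force on the tool from outside, world axes, zero at the start; "moment": the same for the moment, N m; "grip_width": finger opening in m.
Only numpy, scipy, OpenCV 4.12 (cv2) and the standard library are available. Lean on these libraries where they do the work, as an engineer would, in place of code of your own. Each camera call takes 0.05 s, during which the arm holds its last target. There are 200 camera calls.

## Working session

There is one attempt and no reset: what is moved stays moved. The work goes in short steps, Python scripts to look and compute and a shell command to move; the robot and the scene stay as the last step left them, time stands still between calls to the robot, and variables do not carry over. Pictures are saved under pics/ and viewed, about 8 in all and at most 12, crops included, and the job is handed in when it is done.

```bash
ls; mkdir -p pics; python3 - <<'E'
from rig import robot,camera,camera_info
import cv2,numpy as np
o=robot.get_obs();print(o)
ims=[camera(n) for n in("scene","side","wrist")]
for n,i in zip(("scene","side","wrist"),ims):
    cv2.imwrite(f"pics/{n}0.png",i[:,:,::-1]); c=camera_info(n); print(n,c)
cv2.imwrite("pics/a.png",cv2.resize(ims[0][:,:,::-1],(800,600)))
E
```

```text
pics
{'time': 0.0, 'q': array([-1.78521395e-01,  5.28442876e-01,  1.43388617e+00,  1.00748945e-05,
        1.18137382e+00, -1.78494170e-01]), 'joint_velocities': array([ 1.20506923e-03,  1.89695804e-03, -2.52505165e-03, -5.20468333e-04,
        4.68562544e-05, -2.18136920e-04]), 'joint_torque': array([-5.45745443e-04, -4.40045428e+01, -1.76593530e+01,  6.32597599e-02,
        5.83207863e-02, -1.53719384e-04]), 'position': array([6.24306367e-01, 1.44041382e-04, 2.32591037e-01]), 'tool_rot': array([ 0.4995847 ,  0.50060668, -0.50043028,  0.49937723]), 'ft_force': array([-0.4238513 ,  0.34056753,  0.28793145]), 'moment': array([ 0.0482073 ,  0.03544696, -0.02435594]), 'grip_width': 0.0870556617460413}
scene {'camera_matrix': array([[358.63961201,   0.        , 254.79367023],
       [  0.        , 358.63961201, 197.94244205],
       [  0.        ,   0.        ,   1.        ]]), 'rvec': array([ 0.12925006, -2.70793871,  1.46803965]), 'tvec': array([0.51952786, 0.13812743, 1.13971759])}
side {'camera_matrix': array([[407.33521159,   0.        , 252.29566895],
       [  0.        , 407.33521159, 189.26689311],
       [  0.        ,   0.        ,   1.        ]]), 'rvec': array([ 1.9654761 ,  0.70543105, -0.41359878]), 'tvec': array([-0.35390036, -0.09548881,  1.50254277])}
wrist {'camera_matrix': array([[294.47524138,   0.        , 258.34455444],
       [  0.        , 294.47524138, 195.64080132],
       [  0.        ,   0.        ,   1.        ]]), 'rvec': array([-2.84308130e+00,  7.88923114e-04,  1.69343271e-03]), 'tvec': array([-0.62440396, -0.03514345,  0.39035415])}
```

View pics/scene0.png

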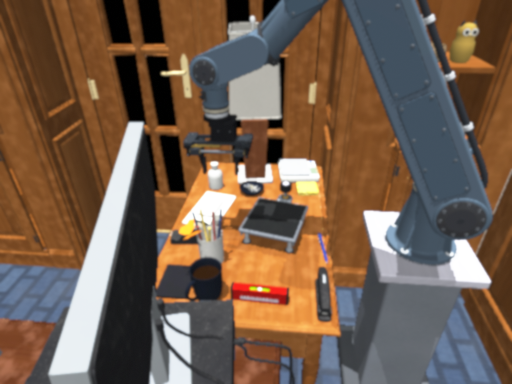

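View pics/side0.png

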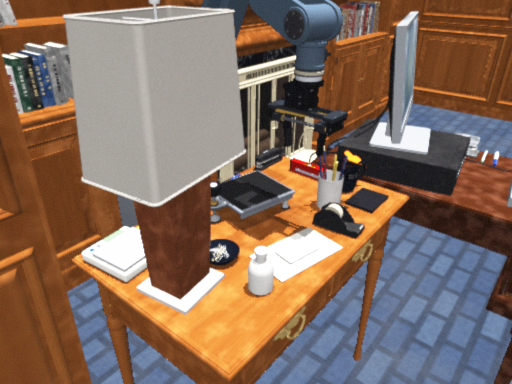

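The scene view shows the level at about (260,293), the deck around (273,222) and the knob near (286,187). In the side view the lamp and bottle stand close to the stand's right side. Next is the wrist view, plus measuring by rays.

```bash
cat > h.py <<'E'
import cv2,numpy as np
from rig import robot,camera,camera_info
def ray(n,uv,z,ci=None):
    c=ci or camera_info(n);R,_=cv2.Rodrigues(c["rvec"]);t=c["tvec"]
    d=R.T@np.linalg.solve(c["camera_matrix"],[uv[0],uv[1],1.]);o=-R.T@t
    return o+d*(z-o[2])/d[2]
def proj(n,p,ci=None):
    c=ci or camera_info(n)
    return cv2.projectPoints(np.array([p],float),c["rvec"],c["tvec"],c["camera_matrix"],None)[0].ravel()
def red(im):
    h=cv2.cvtColor(im,cv2.COLOR_RGB2HSV)
    return (((h[...,0]<6)|(h[...,0]>172))&(h[...,1]>190)&(h[...,2]>90)).astype(np.uint8)
E
python3 - <<'E'
from h import *
im=cv2.imread("pics/scene0.png")[:,:,::-1]
m=red(im); n,l,s,c=cv2.connectedComponentsWithStats(m)
i=1+np.argmax(s[1:,4]);print(s[i],c[i])
for uv,z in [((233,284),.042),((288,288),.042),((233,300),0),((288,304),0),((260,288),.042),((257,200),.06),((307,205),.06),((242,232),.06),((292,243),.06),((286,182),.112),((312,232),.06)]: print(uv,z,ray("scene",uv,z).round(3))
E
```

```text
[232 283  55  21 498] [259.47791165 291.93975904]
(233, 284) 0.042 [0.551 0.272 0.042]
(288, 288) 0.042 [0.408 0.273 0.042]
(233, 300) 0 [0.551 0.289 0.   ]
(288, 304) 0 [0.406 0.289 0.   ]
(260, 288) 0.042 [0.48  0.28  0.042]
(257, 200) 0.06 [ 0.525 -0.104  0.06 ]
(307, 205) 0.06 [ 0.353 -0.088  0.06 ]
(242, 232) 0.06 [0.553 0.076 0.06 ]
(292, 243) 0.06 [0.401 0.114 0.06 ]
(286, 182) 0.112 [ 0.427 -0.147  0.112]
(312, 232) 0.06 [0.341 0.058 0.06 ]
```

View pics/wrist0.png

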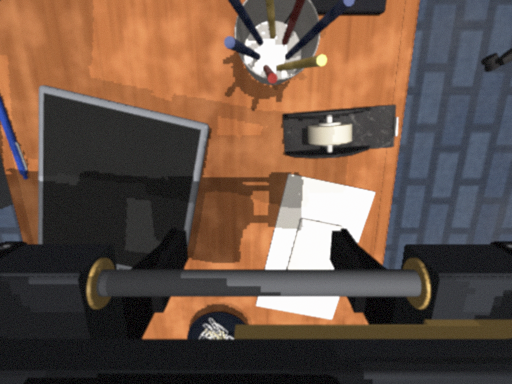

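The wrist view shows deck corners at (40,87) and (208,124), with the rest of the deck behind the fingers. The pens and tape lie to the upper right and the dish is at (215,325).

```bash
python3 - <<'E'
from h import *
c=camera_info("wrist");R,_=cv2.Rodrigues(c["rvec"]);print("cam",(-R.T@c["tvec"]).round(3))
for uv,z in [((40,87),.057),((208,124),.057),((38,240),.057),((188,240),.057),((272,50),.1),((340,132),.05),((215,325),.02)]: print(uv,ray("wrist",uv,z).round(3))
E
```

```text
cam [0.625 0.081 0.383]
(40, 87) [0.397 0.099 0.057]
(208, 124) [0.57  0.061 0.057]
(38, 240) [ 0.357 -0.076  0.057]
(188, 240) [ 0.539 -0.076  0.057]
(272, 50) [0.637 0.127 0.1  ]
(340, 132) [0.715 0.052 0.05 ]
(215, 325) [ 0.56  -0.233  0.02 ]
```

```bash
python3 -m inch '[[[-0.5,-2,-3.5,-0.12,1],[-0.5,-2,-3.5,-0.12,1],[-0.5,-1.5,-4,-0.12,1],[0,-1,-4,-0.12,1],[0,0,-4,-0.12,1],[0,1,-4,-0.12,1],[0,0,0,-0.12,1],[0,0,0,-0.12,1]]]'
```

```text
time: 0.82
position: [0.4934, 0.2136, 0.2447]
tool_rot: [0.201, 0.679, -0.203, 0.676]
ft_force: [-0.2, 0.4, -0.3]
grip_width: 0.0867
```

```bash
cat >> h.py <<'E'
from scipy.spatial.transform import Rotation as Ro
def go(p,yaw=None):
    "tool shift cm now, and turn so that tool y points along world heading yaw (mod pi)"
    o=robot.get_obs();R=Ro.from_quat(o["tool_rot"]).as_matrix()
    y=np.arctan2(R[1,1],R[0,1])
    print("t",round(o["time"],2),"pos",o["position"].round(4),"tooly yaw",y.round(3),"q",o["q"].round(2),"F",o["ft_force"].round(1),"w",round(o["grip_width"],4))
    print("shift cm",(100*R.T@(np.array(p)-o["position"])).round(2))
    if yaw is not None: print("turn",(-((yaw-y+np.pi/2)%np.pi-np.pi/2)).round(3))
E
python3 - <<'E'
from h import *
c=camera_info("wrist");im=camera("wrist");cv2.imwrite("pics/w1.png",im[:,:,::-1])
m=red(im);n,l,s,ce=cv2.connectedComponentsWithStats(m)
i=1+np.argmax(s[1:,4]);print(s[i]);p=np.argwhere(l==i)[:,::-1]
r=cv2.minAreaRect(p.astype(np.float32));print(r)
for b in cv2.boxPoints(r):print(b,ray("wrist",b,.042,c).round(3))
print(ray("wrist",r[0],.042,c))
go([.48,.28,.1],np.pi/2)
E
```

```text
[314 154   1   2   2]
((314.0, 154.5), (1.0, 0.0), -90.0)
[314. 155.] [0.51  0.282 0.042]
[314. 155.] [0.51  0.282 0.042]
[314. 154.] [0.509 0.282 0.042]
[314. 154.] [0.509 0.282 0.042]
[0.50928553 0.28219256 0.042     ]
t 0.87 pos [0.4929 0.2138 0.2446] tooly yaw 0.994 q [ 0.2   0.4   1.64  0.    1.11 -0.79] F [-0.5 -0.2 -0.1] w 0.0866
shift cm [14.46  4.88 -4.63]
turn -0.576
```

View pics/w1.png

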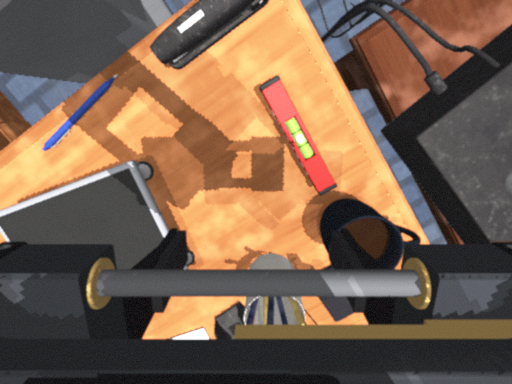

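The level runs from about (270,80) to (327,190), with its vial at (300,138) and the mug at (370,240).

```bash
python3 - <<'E'
from h import *
c=camera_info("wrist")
for uv,z in [((262,83),.042),((278,76),.042),((318,193),.042),((336,186),.042),((292,122),.04),((309,157),.04),((360,212),.096),((325,205),.096),((385,232),.096),((434,240),.05),((160,45),.05),((245,165),.12)]: print(uv,ray("wrist",uv,z,c).round(3))
E
```

```text
(262, 83) [0.407 0.274 0.042]
(278, 76) [0.41  0.293 0.042]
(318, 193) [0.553 0.263 0.042]
(336, 186) [0.557 0.286 0.042]
(292, 122) [0.462 0.28  0.04 ]
(309, 157) [0.508 0.276 0.04 ]
(360, 212) [0.577 0.289 0.096]
(325, 205) [0.549 0.262 0.096]
(385, 232) [0.612 0.301 0.096]
(434, 240) [0.685 0.356 0.05 ]
(160, 45) [0.316 0.203 0.05 ]
(245, 165) [0.463 0.217 0.12 ]
```

```bash
python3 -m inch '[[[0.5,1.2,-1.2,-0.12,1],[1,1.2,-1.2,-0.12,1],[1,1.2,-1.2,-0.12,1],[2,1.2,-1,-0.12,1],[2,0,0,-0.05,1],[0,0,0,0,1]]]' 15; python3 -c "
from h import *
go([.480,.279,.015],1.51)"
```

```text
time: 1.37
position: [0.4707, 0.2776, 0.1784]
tool_rot: [0.016, 0.707, -0.016, 0.707]
ft_force: [-0.1, -0.5, -0.3]
grip_width: 0.0871
t 1.37 pos [0.4707 0.2776 0.1784] tooly yaw 1.525 q [ 0.33  0.5   1.69  0.    0.96 -1.2 ] F [-0.1 -0.5 -0.3] w 0.0871
shift cm [16.34  0.17  0.93]
turn 0.015
```

```bash
python3 -m inch '[[[3.5,0.1,0.5,0.015,1],[4,0,0.5,0,1],[4,0,0,0,1],[2.5,0,0,0,1],[1.5,0,0,0,1],[0.6,0,0,0,1],[0,0,0,0,1]]]'; python3 -c "
from h import *
go([.480,.279,.015],1.51)"
```

```text
time: 1.95
position: [0.4909, 0.2776, 0.0161]
tool_rot: [0.033, 0.702, -0.03, 0.711]
ft_force: [-0.5, 0.4, 1.3]
grip_width: 0.087
t 1.95 pos [0.4909 0.2776 0.0161] tooly yaw 1.481 q [ 0.32  0.77  1.74  0.    0.62 -1.16] F [-0.5  0.4  1.3] w 0.087
shift cm [ 0.1   0.04 -1.1 ]
turn -0.029
```

```bash
python3 -m inch '[[[0,0,-0.5,-0.02,1],[0,0,-0.4,0,1],[0,0,0,0,1],[0,0,0,0,0],[0,0,0,0,0],[0,0,0,0,0],[0,0,0,0,0],[0,0,0,0,0]]]' 20; python3 -m inch '[[[0,0,0,0,0],[0,0,0,0,0],[0,0,0,0,0],[-0.7,0,0,0,0],[-1,0,0,0,0],[-2,0,0,0,0],[-3,0,0,0,0],[-3,0,0,0,0]]]'; python3 -c "
from h import *
go([.462,-.018,.16],-.217)"
```

```text
time: 2.62
position: [0.4859, 0.2795, 0.0235]
tool_rot: [0.029, 0.698, -0.023, 0.715]
ft_force: [0.6, 0.5, -0.4]
grip_width: 0.0614
time: 3.28
position: [0.4786, 0.2767, 0.1187]
tool_rot: [0.027, 0.704, -0.025, 0.709]
ft_force: [-0.4, -0.2, -1.5]
grip_width: 0.0223
t 3.28 pos [0.4786 0.2767 0.1187] tooly yaw 1.498 q [ 0.32  0.59  1.72  0.    0.82 -1.18] F [-0.4 -0.2 -1.5] w 0.0223
shift cm [ -4.22 -29.5    0.53]
turn -1.427
```

```bash
python3 -m inch '[[[-2,-2,0,0.12,0],[-1.5,-3,0.3,0.12,0],[-0.5,-2.9,0.7,0.12,0],[0,-2.8,1.1,0.12,0],[0,-2.6,1.4,0.12,0],[0,-2.5,1.6,0.12,0],[0,-2.3,1.9,0.12,0],[0,-2.1,2.1,0.12,0]]]'; python3 -c "
from h import *
go([.462,-.018,.16],-.217)"
```

```text
time: 3.95
position: [0.4572, 0.0474, 0.1715]
tool_rot: [0.366, 0.602, -0.351, 0.617]
ft_force: [0.3, -0.7, -2.9]
grip_width: 0.0225
t 3.95 pos [0.4572 0.0474 0.1715] tooly yaw 0.507 q [-0.15  0.4   1.92  0.02  0.79 -0.67] F [ 0.3 -0.7 -2.9] w 0.0225
shift cm [ 1.11 -2.79  5.94]
turn 0.724
```

```bash
python3 -m inch '[[[0,-1.2,2.5,0.12,0],[0,-0.7,2,0.12,0],[0,0,1,0.12,0],[0,0,0,0.12,0],[0,0,0,0.12,0],[0,0,0,0.06,0],[0,0,0,0,0]]]'; python3 - <<'E'
from h import *
go([.462,-.018,.09],-.217)
c=camera_info("wrist");im=camera("wrist");cv2.imwrite("pics/w2.png",im[:,:,::-1])
np.save("c2.npy",c,allow_pickle=True)
E
```

```text
time: 4.53
position: [0.4579, -0.0207, 0.175]
tool_rot: [0.554, 0.446, -0.536, 0.455]
ft_force: [-0.2, -0.5, -2.4]
grip_width: 0.0226
t 4.53 pos [ 0.4579 -0.0207  0.175 ] tooly yaw -0.19 q [-0.3   0.39  1.92  0.02  0.81 -0.12] F [-0.2 -0.5 -2.4] w 0.0226
shift cm [ 8.51  0.13 -0.25]
turn 0.027
```

View pics/w2.png

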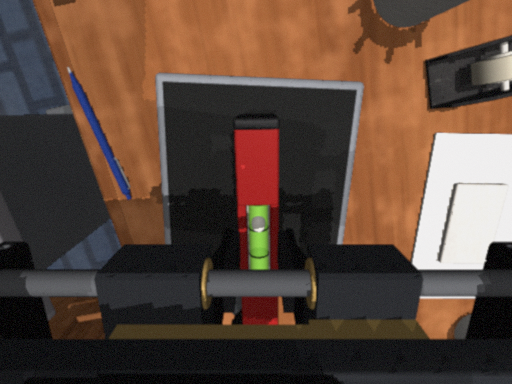

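The level is held squarely over the deck. The far deck corners are at (158,76) and (362,84), the far cap is at (257,122) and the bubble at (259,224).

```bash
python3 - <<'E'
from h import *
c=camera_info("wrist")
a=ray("wrist",(158,76),.057,c);b=ray("wrist",(362,84),.057,c);d=b-a;print(a,b,np.linalg.norm(d))
d/=np.linalg.norm(d);x=np.array([d[1],-d[0],0]);print("yaw",np.arctan2(d[1],d[0]));m=(a+b)/2+.1*x;print("mid",m,"knob",m+.128*x)
E
```

```text
[0.39784956 0.09799247 0.057     ] [0.5678965  0.05961874 0.057     ] 0.17432298936029395
yaw -0.22194776068575786
mid [ 0.46086002 -0.01874145  0.057     ] knob [ 0.43268338 -0.14360168  0.057     ]
```

```bash
python3 -m inch '[[[2,0,0,0.02,0],[2,0,0,0,0],[1.8,0,0,0,0],[1,0,0,0,0],[0.5,0,0,0,0],[0,0,0,0,0]]]'; python3 -c "
from h import *
go([.462,-.018,.085],-.217)"
```

```text
time: 5.08
position: [0.464, -0.0205, 0.1059]
tool_rot: [0.557, 0.441, -0.534, 0.458]
ft_force: [0.8, 0.4, -2.0]
grip_width: 0.024
t 5.08 pos [ 0.464  -0.0205  0.1059] tooly yaw -0.192 q [-0.29  0.53  1.97  0.02  0.6  -0.12] F [ 0.8  0.4 -2. ] w 0.024
shift cm [ 2.08 -0.33 -0.19]
turn 0.025
```

```bash
python3 -m inch '[[[0.6,0,0,0.03,0],[0.6,0,0,0,0],[0.4,0,0,0,0],[0.3,0,0,0,0]]]'; python3 -m inch '[[[0.3,0,0,0,0],[0.3,0,0,0,0]]]'
```

```text
time: 5.42
position: [0.4648, -0.0202, 0.0967]
tool_rot: [0.561, 0.435, -0.537, 0.456]
ft_force: [-6.5, -0.4, 30.5]
grip_width: 0.0238
time: 5.58
position: [0.4647, -0.0202, 0.0967]
tool_rot: [0.559, 0.436, -0.535, 0.459]
ft_force: [-5.2, -0.7, 26.5]
grip_width: 0.0241
```

```bash
python3 -m inch '[[[-0.2,0,0,0,0],[0,0,0,0,0.5],[0,0,0,0,0.5],[0,0,0,0,0.5],[0,0,0,0,0.5],[0,0,0,0,0.5],[0,0,0,0,0.5],[0,0,0,0,0.5]]]'; python3 -m inch '[[[-1,0,0,0,0.5],[-3,0,0,0,0.6],[-3,0,0,0,0.6],[-3,0,0,0,0.6],[0,0,0,0,0.6]]]'; python3 - <<'E'
from h import *
go([.433,-.1436,.16],-.22)
c=camera_info("wrist");im=camera("wrist");cv2.imwrite("pics/w3.png",im[:,:,::-1])
E
```

```text
time: 6.25
position: [0.4661, -0.0198, 0.1013]
tool_rot: [0.558, 0.437, -0.532, 0.463]
ft_force: [-0.3, -1.0, -0.3]
grip_width: 0.0432
time: 6.67
position: [0.4592, -0.019, 0.2015]
tool_rot: [0.556, 0.44, -0.534, 0.46]
ft_force: [1.2, -0.3, -0.1]
grip_width: 0.0517
t 6.67 pos [ 0.4592 -0.019   0.2015] tooly yaw -0.191 q [-0.29  0.34  1.9   0.01  0.86 -0.11] F [ 1.2 -0.3 -0.1] w 0.0517
shift cm [ 4.06 -0.38 12.76]
turn 0.029
```

View pics/w3.png

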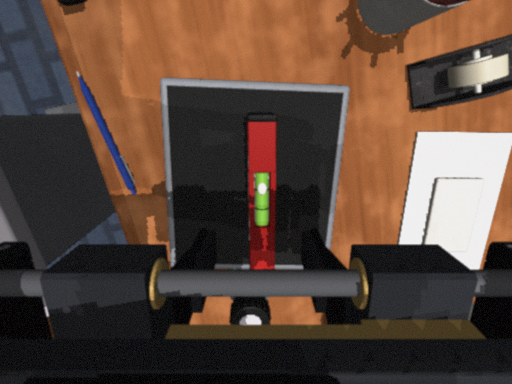

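The level lies on the deck with the bubble at (263,188), towards the far, high end of the vial, and the knob shows near (250,312). Next I check the level's centre, the knob and the clearance to the lamp.

```bash
python3 - <<'E'
from h import *
c=camera_info("wrist")
print("level",ray("wrist",(262,200),.1,c).round(4),"end",ray("wrist",(261,117),.1,c).round(4),"knob",ray("wrist",(250,305),.112,c).round(4))
for uv in [(240,181),(272,181),(255,181)]:print("lampbase",ray("scene",uv,0).round(3))
print([ray("side",u,0).round(3) for u in [(180,305),(138,284),(223,270)]])
# shade: bottom edge vs height along ray of side px
for u in [(83,182),(155,200),(243,150)]:print([ray("side",u,z).round(2) for z in(.2,.3,.4)])
for u in [(232,120),(280,120)]:print([ray("scene",u,z).round(2) for z in(.2,.3,.4)])
E
```

```text
level [ 0.4654 -0.0198  0.1   ] end [0.478  0.0506 0.1   ] knob [ 0.4348 -0.1164  0.112 ]
lampbase [ 0.617 -0.33   0.   ]
lampbase [ 0.486 -0.341  0.   ]
lampbase [ 0.556 -0.335  0.   ]
[array([ 0.612, -0.432,  0.   ]), array([ 0.489, -0.449,  0.   ]), array([ 0.604, -0.289,  0.   ])]
[array([ 0.32, -0.44,  0.2 ]), array([ 0.51, -0.53,  0.3 ]), array([ 0.7 , -0.63,  0.4 ])]
[array([ 0.51, -0.39,  0.2 ]), array([ 0.66, -0.49,  0.3 ]), array([ 0.8, -0.6,  0.4])]
[array([ 0.47, -0.06,  0.2 ]), array([ 0.63, -0.24,  0.3 ]), array([ 0.78, -0.43,  0.4 ])]
[array([ 0.67, -0.49,  0.2 ]), array([ 0.62, -0.23,  0.3 ]), array([0.57, 0.03, 0.4 ])]
[array([ 0.47, -0.5 ,  0.2 ]), array([ 0.46, -0.24,  0.3 ]), array([0.45, 0.02, 0.4 ])]
```

```bash
python3 -m inch '[[[0,0,2,-0.12,0.6],[0,-0.3,2,-0.12,0.6],[0,-0.5,2,-0.12,0.6],[0,-0.7,1.8,-0.12,0.6],[0,-0.9,1.7,-0.12,0.6],[0,-1,1.6,-0.12,0.6],[0,0,0,-0.12,0.6],[0,0,0,-0.12,0.6]]]'; python3 -m inch '[[[0,0,0,-0.12,0.6],[0,0,0,-0.12,0.6],[0,0,0,-0.12,0.6],[0,0,0,-0.12,0.6],[0,0,0,-0.12,0.6],[0,0,0,-0.12,0.6],[0,0,0,-0.12,0.6],[0,0,0,-0.12,0.6]]]'; python3 -c "
from h import *
go([.433,-.1436,.16],1.6)"
```

```text
time: 7.38
position: [0.4313, -0.1375, 0.1912]
tool_rot: [0.269, 0.647, -0.259, 0.664]
ft_force: [-0.3, 0.3, 0.3]
grip_width: 0.0523
time: 8.05
position: [0.4246, -0.1354, 0.1799]
tool_rot: [-0.077, 0.698, 0.089, 0.706]
ft_force: [1.5, -0.7, 0.1]
grip_width: 0.0523
t 8.05 pos [ 0.4246 -0.1354  0.1799] tooly yaw 1.806 q [-0.57  0.38  1.93  0.03  0.84 -2.4 ] F [ 1.5 -0.7  0.1] w 0.0523
shift cm [ 1.98 -1.02  0.6 ]
turn 0.206
```

```bash
python3 -m inch '[[[0,-0.6,0.4,0.03,0.6],[0,-0.4,0.2,0,0.6],[0,0,0,0,0.6]]]'; python3 - <<'E'
from h import *
go([.433,-.1436,.092],1.6)
im=camera("wrist");cv2.imwrite("pics/w4.png",im[:,:,::-1])
print(proj("wrist",[.433,-.1436,.112]),proj("wrist",[.433,-.1436,.084]))
E
```

```text
time: 8.3
position: [0.4317, -0.1435, 0.1767]
tool_rot: [-0.063, 0.702, 0.078, 0.705]
ft_force: [0.3, -0.0, -0.5]
grip_width: 0.0521
t 8.3 pos [ 0.4317 -0.1435  0.1767] tooly yaw 1.77 q [-0.58  0.39  1.9   0.03  0.85 -2.37] F [ 0.3 -0.  -0.5] w 0.0521
shift cm [ 8.47 -0.2   0.06]
turn 0.17
[256.573145   215.04492222] [256.12570884 203.32923954]
```

View pics/w4.png

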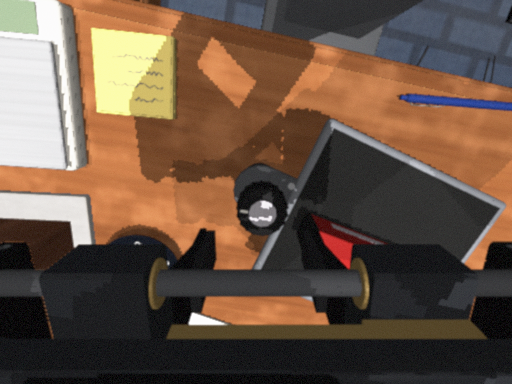

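The knob's top is centred near (262,209), about 5 px from the predicted spot.

```bash
python3 -c "
from h import *
p=ray('wrist',(262,210),.112);print(p);go([p[0],p[1],.09],1.6)"
```

```text
[ 0.42809977 -0.14029273  0.112     ]
t 8.35 pos [ 0.4315 -0.1433  0.1767] tooly yaw 1.77 q [-0.58  0.39  1.91  0.03  0.85 -2.37] F [-0.4  0.6 -0.3] w 0.0525
shift cm [ 8.67  0.18 -0.33]
turn 0.17
```

```bash
python3 -m inch '[[[1.5,0.1,-0.3,0,0.7],[2,0,0,0,0.7],[1.5,0,0,0,0.7],[0,0,0,0,0.7]]]'; python3 -c "
from h import *
go([.430,-.1415,.091],1.6)"
```

```text
time: 8.68
position: [0.43, -0.1431, 0.1255]
tool_rot: [-0.061, 0.701, 0.074, 0.707]
ft_force: [-0.3, -0.2, -0.3]
grip_width: 0.0602
t 8.68 pos [ 0.43   -0.1431  0.1255] tooly yaw 1.762 q [-0.58  0.49  1.96  0.03  0.7  -2.37] F [-0.3 -0.2 -0.3] w 0.0602
shift cm [ 3.45  0.1  -0.  ]
turn 0.162
```

```bash
python3 -m inch '[[[1.2,0.1,0,0,0.7],[1.2,0,0,0,0.7],[0.6,0,0,0,0.7],[0.3,0,0,0,0.7]]]'; python3 -m inch '[[[0,0,0,0,0.3],[0,0,0,0,0.3],[0,0,0,0,0.3],[0.1,0,0,0,0.3],[0,0,0,0,0.3],[0,0,0,0,0.3],[0,0,0,0,0.3],[0,0,0,0,0.3]]]' 15;python3 -c "
from h import *
go([.430,-.1415,.091],1.6)"
```

```text
time: 9.02
position: [0.4311, -0.1421, 0.0925]
tool_rot: [-0.06, 0.701, 0.072, 0.707]
ft_force: [0.5, 0.7, 0.1]
grip_width: 0.0611
time: 9.68
position: [0.4305, -0.1395, 0.0929]
tool_rot: [-0.057, 0.701, 0.072, 0.707]
ft_force: [-0.1, 1.4, -4.6]
grip_width: 0.0398
t 9.68 pos [ 0.4305 -0.1395  0.0929] tooly yaw 1.754 q [-0.58  0.55  1.98  0.04  0.61 -2.36] F [-0.1  1.4 -4.6] w 0.0398
shift cm [ 0.19 -0.19 -0.09]
turn 0.154
```

```bash
python3 -m inch '[[[0,0,0,0.12,0.3],[0,0,0,0.12,0.3],[0,0,0,0.12,0.3],[0,0,0,0.12,0.3],[0,0,0,0.12,0.3],[0,0,0,0.12,0.3]]]'; python3 -c "
from h import *
go([.4305,-.141,.093],1.6)"
```

```text
time: 10.18
position: [0.4305, -0.1389, 0.093]
tool_rot: [0.205, 0.679, -0.188, 0.679]
ft_force: [2.0, 0.8, -4.2]
grip_width: 0.0393
t 10.18 pos [ 0.4305 -0.1389  0.093 ] tooly yaw 1.007 q [-0.58  0.55  1.98  0.04  0.61 -1.62] F [ 2.   0.8 -4.2] w 0.0393
shift cm [-0.   -0.18  0.11]
turn -0.593
```

Turned 0.75 rad with small forces. I'll go on turning and then read the bubble.

```bash
python3 -m inch '[[[0,0,0,0.12,0.3],[0,0,0,0.12,0.3],[0,0,0,0.12,0.3],[0,0,0,0.12,0.3],[0,0,0,0.12,0.3],[0,0,0,0.12,0.3]]]'; python3 -m inch '[[[0,0,0,0,0.3],[0,0,0,0,0.3],[0,0,0,0,0.3],[0,0,0,0,0.3],[0,0,0,0,0.3],[0,0,0,0,0.3],[0,0,0,0,0.3],[0,0,0,0,0.3]]]';python3 - <<'E'
from h import *
go([.4305,-.141,.093],1.6)
im=camera("wrist");cv2.imwrite("pics/w5.png",im[:,:,::-1])
E
```

```text
time: 10.68
position: [0.4311, -0.1385, 0.0931]
tool_rot: [0.44, 0.563, -0.424, 0.557]
ft_force: [0.9, 1.4, -3.8]
grip_width: 0.0398
time: 11.35
position: [0.4311, -0.1385, 0.0931]
tool_rot: [0.439, 0.565, -0.422, 0.558]
ft_force: [1.6, 0.3, -3.7]
grip_width: 0.0397
t 11.35 pos [ 0.4311 -0.1385  0.0931] tooly yaw 0.263 q [-0.58  0.55  1.98  0.04  0.62 -0.87] F [ 1.6  0.3 -3.7] w 0.0397
shift cm [ 0.   -0.12  0.23]
turn -1.337
```

View pics/w5.png

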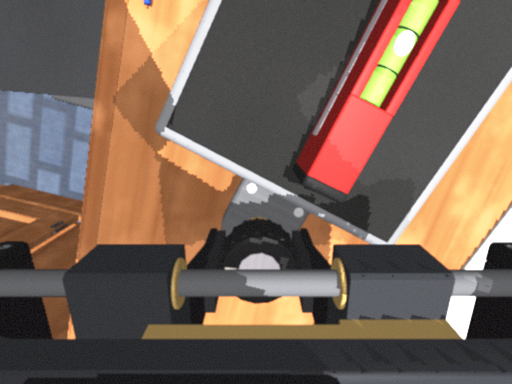

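The vial is clear: its near line is at about (385,70) and the bubble is near (404,43). I'll enlarge that part.

```bash
python3 -c "
import cv2
i=cv2.imread('pics/w5.png')[0:120,340:460];cv2.imwrite('pics/w5c.png',cv2.resize(i,(600,600),interpolation=cv2.INTER_CUBIC))"
```

```text
(no output)
```

View pics/w5c.png

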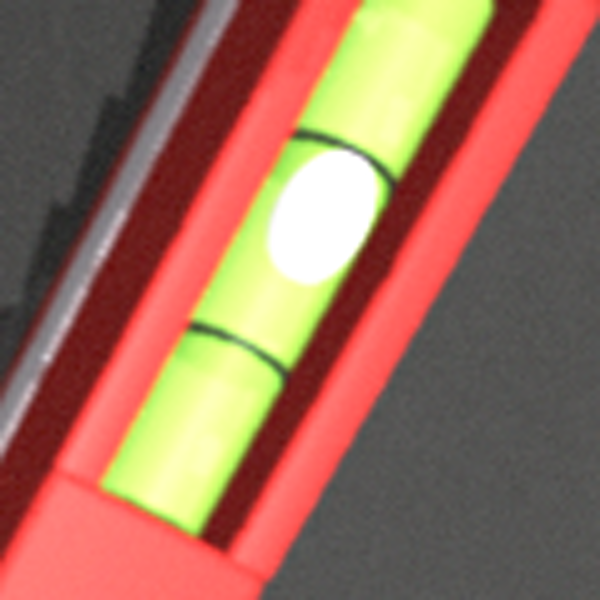

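The bubble touches the upper (far) line, 2.5 to 3 mm off centre. That calls for roughly another 0.5 rad clockwise.

```bash
python3 -m inch '[[[0,0,0,0.12,0.3],[0,0,0,0.12,0.3],[0,0,0,0.12,0.3],[0,0,0,0.12,0.3],[0,0,0,0,0.3],[0,0,0,0,0.3],[0,0,0,0,0.3],[0,0,0,0,0.3]]]'; python3 -m inch '[[[0,0,0,0,0.3],[0,0,0,0,0.3],[0,0,0,0,0.3],[0,0,0,0,0.3],[0,0,0,0,0.3],[0,0,0,0,0.3],[0,0,0,0,0.3],[0,0,0,0,0.3]]]'; python3 -m inch '[[[0,0,0,0,0.3],[0,0,0,0,0.3],[0,0,0,0,0.3],[0,0,0,0,0.3],[0,0,0,0,0.3],[0,0,0,0,0.3],[0,0,0,0,0.3],[0,0,0,0,0.3]]]';python3 - <<'E'
from h import *
go([.4305,-.141,.093],1.6)
im=camera("wrist");cv2.imwrite("pics/w6.png",im[:,:,::-1])
h=cv2.cvtColor(im,cv2.COLOR_RGB2HSV);g=(h[...,0]>25)&(h[...,0]<50)&(h[...,1]>90)
p=np.argwhere(g[:240,200:500]);p=p.mean(0).astype(int)+[0,200];print(p)
y0=max(p[0]-75,0);x0=p[1]-75
cv2.imwrite("pics/w6c.png",cv2.resize(im[y0:y0+150,x0:x0+150,::-1],(600,600),interpolation=cv2.INTER_CUBIC))
E
```

```text
time: 12.07
position: [0.4315, -0.1384, 0.0932]
tool_rot: [0.561, 0.445, -0.546, 0.435]
ft_force: [0.2, 2.3, -4.4]
grip_width: 0.04
time: 12.73
position: [0.4316, -0.1384, 0.0932]
tool_rot: [0.56, 0.446, -0.545, 0.436]
ft_force: [-0.6, 1.5, -4.6]
grip_width: 0.0392
time: 13.4
position: [0.4315, -0.1384, 0.0932]
tool_rot: [0.56, 0.446, -0.545, 0.436]
ft_force: [0.6, 2.3, -4.9]
grip_width: 0.0396
t 13.4 pos [ 0.4315 -0.1384  0.0932] tooly yaw -0.224 q [-0.57  0.55  1.98  0.04  0.61 -0.39] F [ 0.6  2.3 -4.9] w 0.0396
shift cm [ 0.01 -0.04  0.28]
turn 1.318
[ 38 276]
```

View pics/w6c.png

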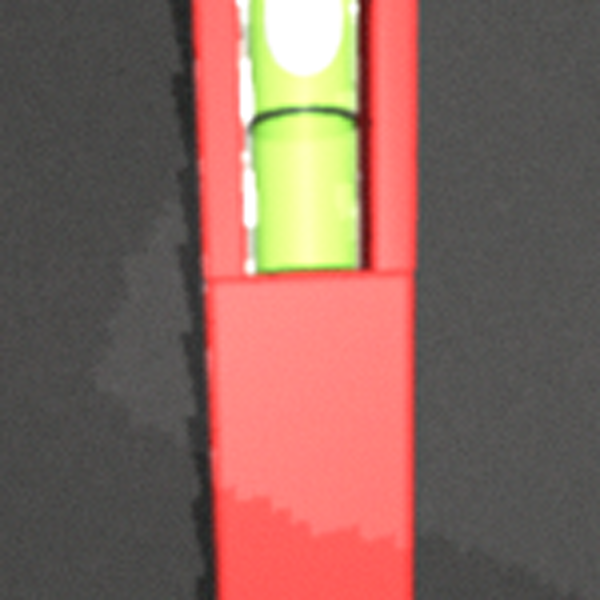

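The gap between bubble and near line is about 2.6 mm, and 2.5 mm would be centred, so the bubble is between the lines. I'll let go of the knob and rise.

```bash
python3 -m inch '[[[0,0,0,0,0.65],[0,0,0,0,0.65],[0,0,0,0,0.65],[0,0,0,0,0.65],[0,0,0,0,0.65],[-0.5,0,0,0,0.65]]]'; python3 -m inch '[[[-1.5,0,0,0,0.65],[-3,0,0,0,0.65],[-3,0,0,0,0],[-3,0,0,0,0],[0,0,-2,0,0],[0,0,-2,0,0],[0,0,0,0,0]]]'; python3 - <<'E'
from h import *
go([.4645,-.0195,.16],-.2)
im=camera("wrist");cv2.imwrite("pics/w7.png",im[:,:,::-1])
u=proj("wrist",[.4645,-.0195,.1]).round().astype(int);print(u)
cv2.imwrite("pics/w7c.png",cv2.resize(im[max(u[1]-50,0):u[1]+50,u[0]-50:u[0]+50,::-1],(600,600),interpolation=cv2.INTER_CUBIC))
E
```

```text
time: 13.95
position: [0.4322, -0.1397, 0.0993]
tool_rot: [0.56, 0.445, -0.545, 0.438]
ft_force: [0.4, 0.2, 0.2]
grip_width: 0.0562
time: 14.53
position: [0.4408, -0.1037, 0.2139]
tool_rot: [0.561, 0.443, -0.545, 0.438]
ft_force: [0.9, 0.0, -0.1]
grip_width: 0.0312
t 14.53 pos [ 0.4408 -0.1037  0.2139] tooly yaw -0.225 q [-0.49  0.32  1.88  0.03  0.94 -0.29] F [ 0.9  0.  -0.1] w 0.0312
shift cm [ 5.59  0.39 -8.61]
turn -0.025
[262  99]
```

View pics/w7c.png

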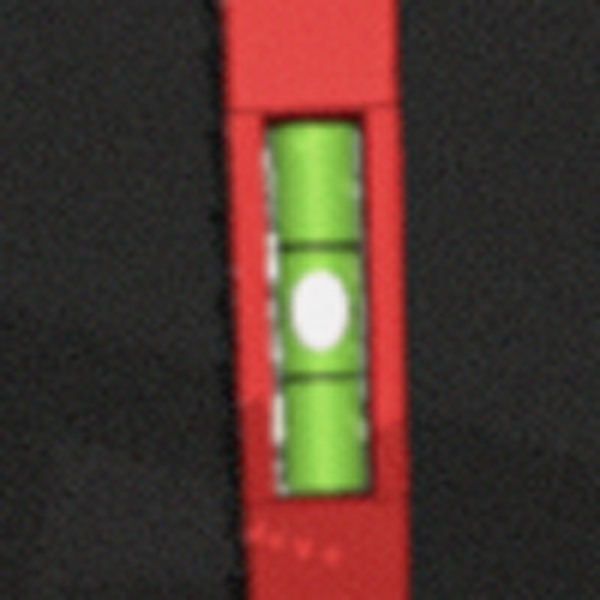

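The bubble is centred: the lines are at 245 and 376 and the bubble runs from 269 to 352. Now I go over the middle of the level with the fingers shut.

```bash
python3 - <<'E'
from h import *
p=ray("wrist",(265.2,100.3),.1);print(p);go([p[0],p[1],.115],-.2)
E
python3 -m inch '[[[1,0.1,-2.5,0,0],[1.5,0.1,-2.5,0,0],[1.5,0.1,-2,0,0],[1,0,-1,0,0],[0,0,0,0,0],[0,0,0,0,0]]]'; python3 -c "
from h import *
go([.4645,-.0195,.115],-.2)"
```

```text
[ 0.46704705 -0.02155157  0.1       ]
t 14.58 pos [ 0.4406 -0.1047  0.2136] tooly yaw -0.225 q [-0.5   0.33  1.88  0.03  0.94 -0.29] F [ 0.4 -1.3  0. ] w 0.0275
shift cm [10.05  0.64 -8.48]
turn -0.025
time: 15.08
position: [0.4635, -0.029, 0.164]
tool_rot: [0.56, 0.441, -0.546, 0.44]
ft_force: [0.6, 0.2, -0.4]
grip_width: 0.0007
t 15.08 pos [ 0.4635 -0.029   0.164 ] tooly yaw -0.225 q [-0.32  0.42  1.91  0.02  0.8  -0.11] F [ 0.6  0.2 -0.4] w 0.0007
shift cm [ 4.91 -0.17 -0.86]
turn -0.025
```

Aim for (0.466, -0.0205), then come down gently.

```bash
python3 -m inch '[[[1.2,0.1,-0.8,0,0],[1.5,0,-0.1,0,0],[1,0,0,0,0],[0.4,0,0,0,0],[0,0,0,0,0]]]'; python3 -c "
from h import *
go([.466,-.0205,.113],-.2)"
```

```text
time: 15.5
position: [0.469, -0.0256, 0.124]
tool_rot: [0.561, 0.439, -0.546, 0.441]
ft_force: [1.1, 0.8, 0.9]
grip_width: -0.0001
t 15.5 pos [ 0.469  -0.0256  0.124 ] tooly yaw -0.228 q [-0.3   0.5   1.93  0.02  0.69 -0.09] F [1.1 0.8 0.9] w -0.0001
shift cm [ 1.09 -0.42 -0.41]
turn -0.028
```

```bash
python3 -m inch '[[[0,-0.4,-0.5,0,0],[0.3,0,-0.2,0,0],[0.3,0,0,0,0],[0,0,0,0,0]]]'; python3 -c "
from h import *
go([.466,-.0205,.113],-.2)"
```

```text
time: 15.83
position: [0.4677, -0.0195, 0.1196]
tool_rot: [0.562, 0.437, -0.546, 0.441]
ft_force: [-0.1, 0.3, 0.1]
grip_width: 0.0003
t 15.83 pos [ 0.4677 -0.0195  0.1196] tooly yaw -0.231 q [-0.29  0.51  1.94  0.02  0.67 -0.08] F [-0.1  0.3  0.1] w 0.0003
shift cm [ 0.65 -0.15  0.15]
turn -0.031
```

```bash
python3 -m inch '[[[0.3,-0.1,0.1,0,0],[0.2,0,0,0,0],[0.1,0,0,0,0]]]';  python3 -m inch '[[[0.1,0,0,0,0],[0.1,0,0,0,0]]]'; python3 -m inch '[[[0.1,0,0,0,0],[0.1,0,0,0,0]]]'
```

```text
time: 16.08
position: [0.4671, -0.0203, 0.1139]
tool_rot: [0.562, 0.436, -0.546, 0.442]
ft_force: [-0.5, 0.1, -0.3]
grip_width: 0.0003
time: 16.25
position: [0.4672, -0.0203, 0.1128]
tool_rot: [0.562, 0.436, -0.546, 0.442]
ft_force: [-3.8, 0.4, 20.0]
grip_width: 0.0009
time: 16.42
position: [0.4671, -0.0203, 0.113]
tool_rot: [0.562, 0.436, -0.545, 0.443]
ft_force: [-2.1, -1.0, 10.6]
grip_width: 0.0005
```

Contact came at z = 0.113, as expected, with 10.6 N. I'll hold that, let the bubble settle, and check.

```bash
python3 -m inch '[[[0.1,0,0,0,0],[0.1,0,0,0,0],[0.1,0,0,0,0],[0.1,0,0,0,0],[0.1,0,0,0,0],[0.1,0,0,0,0],[0.1,0,0,0,0],[0.1,0,0,0,0]]]';  python3 -m inch '[[[0.1,0,0,0,0],[0.1,0,0,0,0],[0.1,0,0,0,0],[0.1,0,0,0,0],[0.1,0,0,0,0],[0.1,0,0,0,0],[0.1,0,0,0,0],[0.1,0,0,0,0]]]'; python3 - <<'E'
from h import *
im=camera("wrist");o=robot.get_obs();print(o["time"],o["ft_force"])
for k in range(6):
    s=camera("scene");print(robot.get_obs()["ft_force"].round(1))
u=proj("wrist",[.467,-.0205,.1]).round().astype(int);print(u)
a=cv2.resize(im[max(u[1]-130,0):u[1]+20,u[0]-75:u[0]+75,::-1],(400,400),interpolation=cv2.INTER_CUBIC)
v=proj("scene",[.467,-.0205,.1]).round().astype(int)
b=cv2.resize(s[v[1]-25:v[1]+25,v[0]-25:v[0]+25,::-1],(400,400),interpolation=cv2.INTER_CUBIC)
cv2.imwrite("pics/f.png",np.hstack([a,b]))
E
```

```text
time: 17.08
position: [0.4671, -0.0203, 0.1129]
tool_rot: [0.562, 0.435, -0.544, 0.445]
ft_force: [-2.5, 0.5, 9.9]
grip_width: 0.0005
time: 17.75
position: [0.467, -0.0202, 0.1129]
tool_rot: [0.562, 0.434, -0.543, 0.447]
ft_force: [-2.2, -0.5, 10.4]
grip_width: 0.0007
17.8 [-1.86322375  0.69526309 10.9273865 ]
[-1.8 -0.  10.5]
[-1.5  0.3 11.3]
[-2.4  0.2 10.4]
[-2.5  0.3 10.7]
[-1.5  0.1 10.7]
[-2.8 -0.1 11.4]
[257 244]
```

View pics/f.png

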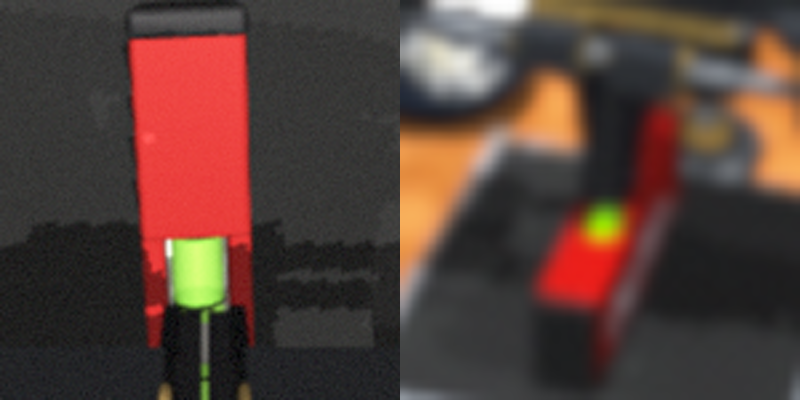

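The press is steady at about 10.7 N and the level lies flat. The bubble is hidden under the fingertips and does not show beyond the far line. Handing in.

```bash
python3 -c "
from rig import robot
print(robot.hand_in()); o=robot.get_obs(); print(o['time'],o['ft_force'])"
```

```text
the job is handed in; nothing more can be done
None
the job is handed in; nothing more can be done
```

The level is on the deck, the stand has been levelled with the knob, and I handed in with the fingers still pressing on the middle of the level. The hand-in gave no verdict.

- **Placing:** I laid the level on the deck about 5 mm from its middle and lengthwise to within about 0.05 rad, then let go of it.
- **Grip:** The fingers closed late, so I held the level higher than planned, and it touched down with a brief push of about 30 N. It still landed flat and straight.
- **Levelling:** I turned the knob about 1.98 rad clockwise in one grasp. After letting go, a close view showed the bubble centred between the lines to within a few tenths of a mm.
- **Pressing:** The wrist force read a steady 10.4 to 11.4 N over the last readings, at about 18 s.
- **Not confirmed:** During the press the fingertips hid the bubble. That it stayed centred is inferred from the view just before, from nothing showing beyond the far line, and from the foot holding its position under load.
- **Bystanders:** I felt no contact with any of them, but I took no last picture to check their places.

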